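# Open the annealer's latched guard gate

### The job

Open the barred guard gate of the bench annealer so the glass can be unloaded: take the latch bar by its red thumb plate, lift the bar out of its yellow catch and swing the gate wide open, at least 70 degrees. Feel your way with the bar, which must never bear hard (15 N) against the catch, whether against its front lip or its overhanging hood; do not fling the gate. Finally let go with the bar lowered back to level, and leave all the glass and tools where they are.

Things in the scene. Friction and masses are not known exactly. Their poses are not given: they have to be found in the camera images.
- annealer: bench annealer (kiln box), 300 wide, 172 high (flat top), front to the robot. Origin on the table under the middle of the gate's plane; x points into the kiln, y left along the front. Hinge line of its barred gate: upright at x 0, y +125; the gate is 240 wide, 12 thick, from z 30 to z 190. A black controller, 150 high, stands on its left side, 75 behind the gate's plane
- catch_post: dark post 26 x 30 x 245 right of the gate, origin under its foot. On its front a yellow rubber-faced catch, 14 wide: an upright lip 5 in front of the bar's end and a hood above, 20 between lip top and hood. Its height is adjustable and NOT measured: lip top between z 174 and 208. Raised over the lip the bar is free to swing out; it meets the hood 3 to 5 higher. The rubber yields 1 to 2 at 15 N
- gate (a joint): gate angle, rad: 0 shut, grows as it swings out toward the robot side (free end moves toward -x of the annealer, then to the left; clockwise seen from above), stop at 1.55; stays where it is left (light friction). A caught bar lets it move only about 0.02
- gate_hinge (a point): point on the gate's upright hinge line, at z 175 (the height of the latch pivot)
- latch: gravity latch bar of brass on the gate's front, 8 thick, 14 tall, about 200 g, underside at z 168 when level. Origin at its pivot, 40 from the hinge line along the gate, 16 in front of the gate's plane, z 175; x is the gate's normal (into the kiln), the bar runs along -y, 236 long, its end in the catch. It turns only upward (to 0.35 rad) and falls back by weight, level, on its stop on the gate
- thumb_plate (a point): middle of the grip of the red thumb plate standing up from the bar: 10 thick (along the gate's normal), 30 wide (along the bar), top edge 20 above this point. The point is 145 from the pivot along the bar and 49 above it: z 224, 34 above the top of the gate. The bar's end rises half as much again as the plate
- swan_green: green glass swan, 48 across, 70 high, stands inside the annealer (leave alone); origin under its foot
- weight_blue: blue glass paperweight, 68 across, 66 high, inside the annealer (leave alone); origin under its foot
- weight_amber: amber glass paperweight, 68 across, 66 high, on the table left of the annealer's front (leave alone); origin under its foot
- swan_white: white glass swan, 48 across, 70 high, on the table right of the catch post (leave alone); origin under its foot
- swan_lime: lime glass swan, 48 across, 70 high, on the table at the right (leave alone); origin under its foot
- weight_red: red glass paperweight, 68 across, 66 high, on the table at the right (leave alone); origin under its foot
- jacks: steel glassblower's jacks (long tongs), 280 long, 70 wide, 14 high, lying at the left (leave alone); origin near the middle

How it is judged:
By the outcome, as a careful person would: the job done as asked, in the order asked, and still so for the second after the job is handed in, with the robot touching nothing.
It also fails if it takes over 48 s, if anything falls off the work surface, if the arm or the gripper's body presses on something with over 40 N, if the wrist force passes 120 N, or if a joint passes its speed limit or range.

### The arm

A 6-joint arm with a two-finger parallel gripper is mounted at the origin on the work surface. World frame = base frame: x ahead of the robot, y to its left, z up, the work surface at z = 0. Lengths are in m, angles in degrees, forces in N, time in s.
With the tool pointing down it reaches from about 0.3 to 0.75 m from the base axis. Payload 8.5 kg.
Tool frame: the origin (TCP) lies at the very end of the fingers, on their centre line; the grasp point (between the pads) lies 19 mm behind it; z points along the fingers, y is the line along which they close (so a half turn about z gives the same grasp; the last joint's range is limited). The gripper opens to 85 mm and grips with 20 to 120 N. Pads are 22 mm wide; open, the fingers measure 114 mm over their backs; the gripper's body (76 mm by 85 mm) begins 54 mm behind the grasp point. The pads swing forward as they close: fully open they stand 13 mm farther back than shut.
Start: joints at [-77.596, 21.807, 74.336, -0, 83.858, -12.336], TCP at [0.23, -0.5, 0.231] pointing down, gripper open.
Joint ranges: [-178.18, 178.18], [-50.72, 133.34], [12.68, 142.11], [-81.47, 261.47], [9.98, 163.14], [-165.26, 165.26]. Speed limits (degrees/s): [136.94, 136.94, 180, 180, 180, 180].

### API

Orientations are given as a 3x3 rotation matrix whose columns are the frame's x, y, z axes.
In Python, from rig import env, imaging gives the robot as it stands. The module is installed in compiled form; this text tells all that it offers.
- The arm moves only by the tool arm_command, never from a script. Its arguments are lists of equal length, an entry for each row: "turn": the turn, a rotation vector about the tool's x, y, z in units of 5 degrees (1.0 is 5 degrees), a list of three; "xyz": the shift along the tool's x, y, z in units of 50 mm (1.0 is 50 mm), a list of three; "claw": the finger opening in mm, from 0 to 85.4. A call has 1 to 12 rows; each row shifts and turns the commanded pose from where the row before left it, along the tool's axes as they then stand; what a row does not reach is not made up. A row lasts 1/10 s, in which the tool goes at most 50 mm and 8.59 degrees, less where a joint would pass 70% of its speed; a pose out of reach is approached as far as the arm can. A call is refused whole if a number of a shift passes 1 or a number of a turn 1, either way. A call with a gripper value outside its range is refused whole. The fingers move at their own pace and stop on an object; "squeeze" is the grip in N (left out, the last holds). Time passes only in rows, so rows that do not move let the fingers close. It gives the time, the measured TCP pose, the force, the opening and the grip force at its end, in the units of the state.
- env.observe(): the state, without advancing time (a new reading comes with each control period).
- imaging.get_image(name): name is "side" or "top"; returns (picture, depth): 400x640x3 uint8, blue, green, red; 400x640 float32, m along the optical axis (not along the pixel's ray), 0 where there is no reading.
- imaging.camera_info(name): a dict with "camera_matrix" (3x3 intrinsics, pixels), "rvec" (rotation vector, rad) and "tvec" (3), from world to camera coordinates, as OpenCV has them. Camera axes: x right, y down, z forward; pixel columns grow to the right and rows downward; lengths in m; the calibration is good to about 2 mm. A picture is of the moment at which its call begins. camera_info takes no time and is no camera call.
- env.close_job(): hands the job in; it is judged then, once.
The state is a dict: "time_s": time; "q": joint angles; "qvel": joint speeds; "joint_efforts": joint torques, N m; "position": TCP position; "tool_rot": TCP orientation; "ft_force": force on the tool from outside, world axes, zero at the start; "wrist_torque": the same for the moment, N m; "grip_width": finger opening in m; "gripper_force": force on a finger pad.
Only numpy, scipy, OpenCV 4.12 (cv2) and the standard library are available. Lean on these libraries where they do the work, as an engineer would, in place of code of your own. Each camera call takes 0.05 s, during which the arm holds its last target. There are 200 camera calls.

## Working session

There is one attempt and no reset: what is moved stays moved. The work goes in short steps, Python scripts to look and compute and a tool call to move; the robot and the scene stay as the last step left them, time stands still between calls to the robot, and variables do not carry over. Pictures are saved under pics/ and viewed, at most 10 in all, crops included, and the job is handed in when it is done.

Besides the shell and the picture viewer there is one more tool, called after "Emit:" by a JSON object that holds its "name" and its "arguments". arm_command: Moves the arm, as the interface text tells. Its arguments: {"type":"object","properties":{"turn":{"type":"array"},"xyz":{"type":"array"},"claw":{"type":"array"},"squeeze":{"type":"number"}},"required":["turn","xyz","claw"]}

```bash
mkdir -p pics; cat > h.py <<'E'
import numpy as np, cv2
from rig import env, imaging
def save(n,tag):
    p,d=imaging.get_image(n); cv2.imwrite(f'pics/{tag}.png',p); np.save(f'pics/{tag}.npy',d); return p,d
def cam(n):
    c=imaging.camera_info(n); K=np.array(c['camera_matrix'],float); R=cv2.Rodrigues(np.array(c['rvec'],float))[0]; return K,R,np.array(c['tvec'],float).ravel()
def px(n,d,u,v):
    K,R,t=cam(n); z=d[v,u] if not np.isscalar(d) else d
    return R.T@(np.linalg.inv(K)@[u,v,1]*z-t)
def ray(n,u,v):
    K,R,t=cam(n); c=-R.T@t; r=R.T@np.linalg.inv(K)@[u,v,1]; return c,r/np.linalg.norm(r)
def tri(a,b):
    A=np.zeros((3,3));B=np.zeros(3)
    for c,r in (ray('side',*a),ray('top',*b)):
        M=np.eye(3)-np.outer(r,r);A+=M;B+=M@c
    return np.linalg.solve(A,B)
def proj(n,P):
    K,R,t=cam(n); q=K@(R@np.array(P)+t); return q[:2]/q[2]
E
python3 - <<'E'
from h import *
np.set_printoptions(precision=4,suppress=True)
for n in('side','top'):
    save(n,n+'0'); K,R,t=cam(n); print(n,K[0,0],-R.T@t,R[2])
print(env.observe())
E
```

```text
side 427.98683452112346 [-0.4779  0.0752  0.8254] [ 0.8425 -0.0328 -0.5377]
top 472.3419640269199 [0.3758 0.011  1.8645] [ 0.0953  0.0151 -0.9953]
{'time_s': 0.1, 'q': array([-77.5975,  21.8408,  74.3777,  -0.0001,  83.8559, -12.3344]), 'qvel': array([ 0.0452, -0.1561, -0.1765,  0.0488,  0.0258, -0.099 ]), 'joint_efforts': array([  0.0049, -44.9221, -23.1656,  -0.0001,   0.0036,  -0.    ]), 'position': array([ 0.2301, -0.4993,  0.2308]), 'tool_rot': array([[ 0.9082,  0.4185, -0.0003],
       [ 0.4185, -0.9082,  0.0013],
       [ 0.0003, -0.0013, -1.    ]]), 'ft_force': array([-0.2523, -0.456 , -0.2194]), 'wrist_torque': array([0.0152, 0.0105, 0.0521]), 'gripper_force': 0.0, 'grip_width': 0.08538141736216452}
```

View pics/side0.png

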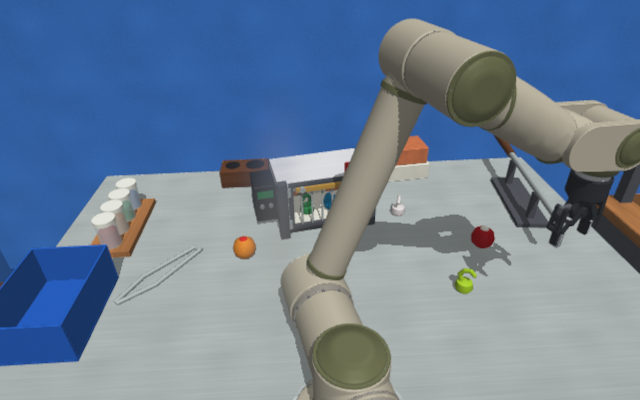

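View pics/top0.png

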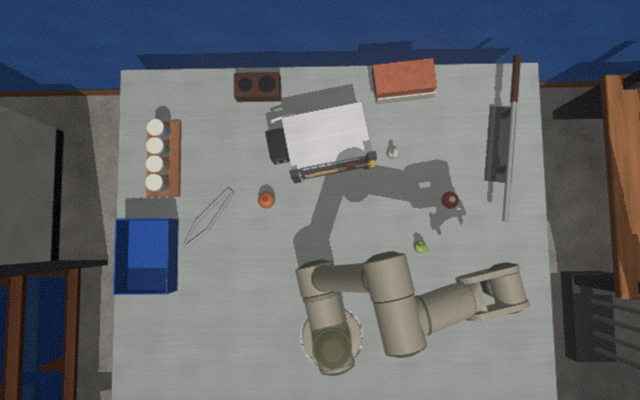

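Emit:
{"name": "arm_command", "arguments": {"turn": [[0, 0, 0], [0, 0, 0], [0, 0, 0], [0, 0, 0], [0, 0, 0], [0, 0, 0], [0, 0, 0]], "xyz": [[-0.7, -0.32, 0], [-0.7, -0.32, 0], [-0.7, -0.32, 0], [-0.7, -0.32, 0], [-0.7, -0.32, 0], [-0.7, -0.32, 0], [0, 0, 0]], "claw": [85, 85, 85, 85, 85, 85, 85]}}

```text
time_s: 0.8
position: [-0.0043, -0.5002, 0.231]
tool_rot: [[0.91, 0.414, -0.001], [0.414, -0.91, 0.001], [-0.0, -0.001, -1.0]]
ft_force: [0.8, -1.2, -0.1]
grip_width: 0.085
gripper_force: 0.0
```

```bash
python3 - <<'E'
from h import *
a,_=save('side','side1'); b,_=save('top','top1')
c1=cv2.resize(a[140:250,230:420],None,fx=4,fy=4,interpolation=cv2.INTER_CUBIC)
c2=cv2.resize(b[70:220,250:410],None,fx=4,fy=4,interpolation=cv2.INTER_CUBIC)
cv2.imwrite('pics/c1.png',c1);cv2.imwrite('pics/c2.png',c2)
E
```

```text
(no output)
```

View pics/c1.png

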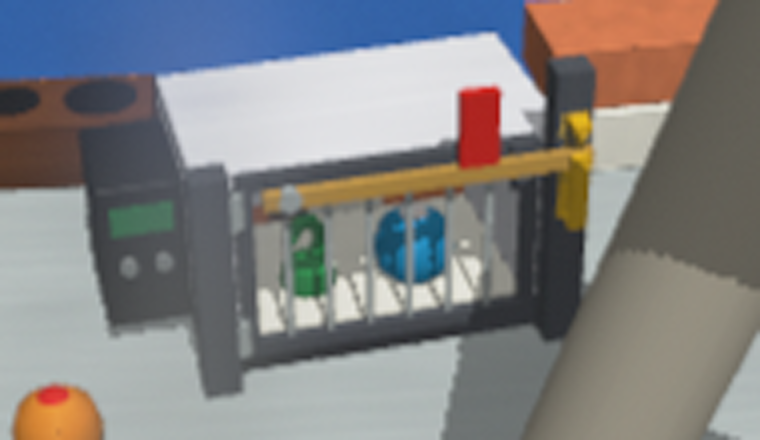

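View pics/c2.png

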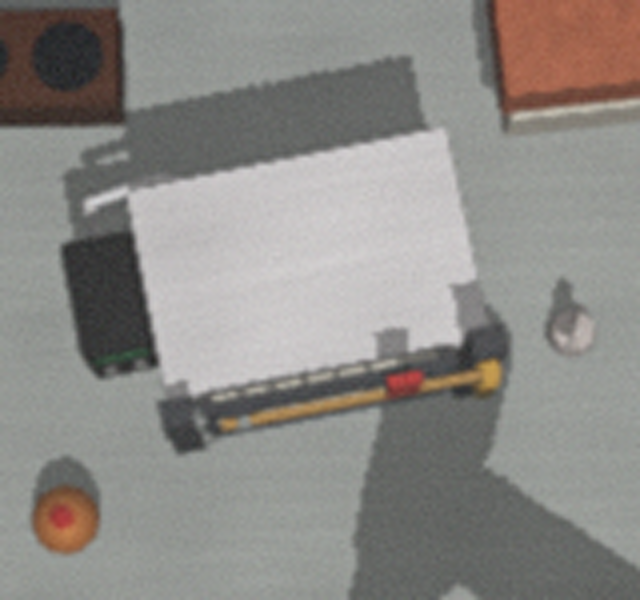

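```bash
python3 - <<'E'
from h import *
np.set_printoptions(precision=4,suppress=True)
O={'side':(230,140,190,110),'top':(250,70,160,150)}
for n in('side','top'):
    a=cv2.imread(f'pics/{n}1.png').astype(int); d=np.load(f'pics/{n}1.npy')
    m=(a[...,2]>130)&(a[...,1]<70)&(a[...,0]<70)
    x0,y0,w,h=O[n]; mm=np.zeros_like(m); mm[y0:y0+h,x0:x0+w]=m[y0:y0+h,x0:x0+w]
    if n=='side': mm[:, :335]=0
    else: mm[180:]=0
    v,u=np.nonzero(mm); P=np.array([px(n,d,i,j) for i,j in zip(u,v)])
    print(n,len(u),u.min(),u.max(),v.min(),v.max()); print(P.mean(0),np.median(P,0),P.min(0),P.max(0), u.mean(),v.mean())
# brass pts
s=lambda x,y:(230+x/4-.375,140+y/4-.375); t=lambda x,y:(250+x/4-.375,70+y/4-.375)
print('plate top L', tri(s(459,92),t(387,379)),'R',tri(s(500,87),t(423,373)))
print('bar left end',tri(s(263,192),t(220,426)),'right end',tri(s(590,155),t(490,376)))
d=np.load('pics/side1.npy'); a=cv2.imread('pics/side1.png')
for y in range(108,236,8):
    print(y,[ (px('side',d,round(s(x,y)[0]),round(s(x,y)[1])).round(3), a[round(s(x,y)[1]),round(s(x,y)[0])]) for x in (568,576)])
# bar line from depth
for x in range(280,560,40):
    y=199-(x-280)*.135; u,v=map(round,s(x,y)); print('bar',x,px('side',d,u,v),a[v,u])
dt=np.load('pics/top1.npy')
for x,y in((230,424),(300,413),(360,402),(450,384),(487,376),(185,420),(485,345),(175,310),(445,140),(465,335),(175,380)):
    u,v=map(round,t(x,y)); print('top',x,y,px('top',dt,u,v))
E
```

```text
side 187 345 354 162 181
[ 0.6241 -0.0751  0.2153] [ 0.6241 -0.0745  0.2149] [ 0.6187 -0.0899  0.1826] [ 0.6311 -0.0609  0.2479] 349.427807486631 171.50267379679144
top 17 347 354 163 166
[ 0.6291 -0.0756  0.2429] [ 0.6286 -0.0777  0.243 ] [ 0.6242 -0.0878  0.2317] [ 0.6362 -0.0637  0.2501] 350.4117647058824 164.88235294117646
plate top L [ 0.6313 -0.0611  0.2418] R [ 0.6361 -0.0922  0.2419]
bar left end [0.6    0.0862 0.1835] right end [ 0.6424 -0.16    0.1771]
108 [(array([ 0.643, -0.145,  0.216]), array([74, 81, 83], dtype=uint8)), (array([ 0.652, -0.153,  0.211]), array([ 69,  91, 100], dtype=uint8))]
116 [(array([-0.478,  0.075,  0.825]), array([ 38, 143, 179], dtype=uint8)), (array([ 0.645, -0.152,  0.209]), array([ 30, 182, 225], dtype=uint8))]
124 [(array([ 0.638, -0.145,  0.206]), array([31, 77, 94], dtype=uint8)), (array([ 0.628, -0.149,  0.211]), array([ 31, 169, 215], dtype=uint8))]
132 [(array([ 0.648, -0.147,  0.193]), array([46, 59, 62], dtype=uint8)), (array([ 0.651, -0.154,  0.192]), array([ 28, 115, 146], dtype=uint8))]
140 [(array([ 0.647, -0.147,  0.187]), array([
[... 1759 characters left out ...]
] [125 139 145]
bar 320 [0.6053 0.0433 0.1766] [ 70 127 160]
bar 360 [0.609  0.0135 0.1762] [ 64 127 160]
bar 400 [ 0.615  -0.0167  0.1778] [ 63 126 160]
bar 440 [ 0.6225 -0.0474  0.1752] [ 62 125 159]
bar 480 [ 0.6258 -0.0779  0.1751] [ 63 126 159]
bar 520 [ 0.6336 -0.1092  0.1758] [ 62 125 159]
top 230 424 [0.6002 0.0776 0.1839]
top 300 413 [0.6102 0.0129 0.1839]
top 360 402 [ 0.6197 -0.0409  0.1877]
top 450 384 [ 0.6341 -0.1204  0.1809]
top 487 376 [ 0.6356 -0.1496  0.2148]
top 185 420 [0.6032 0.1166 0.1926]
top 485 345 [ 0.6587 -0.1472  0.2458]
top 175 310 [0.71   0.1284 0.1666]
top 445 140 [ 0.8599 -0.1218  0.1761]
top 465 335 [ 0.6828 -0.1366  0.1721]
top 175 380 [0.6434 0.1288 0.1678]
```

Side crop: red plate spans (459–500, 87–168), yellow hood is near (575,125), and the lit lip top is near (578,156). Top crop: plate is at (405,383), catch at (488,376). So the plate centre is about (0.629, -0.075), the gate yaw about 9.8° and the lip top about z 0.184. Next I move above the plate.

Emit:
{"name": "arm_command", "arguments": {"turn": [[0, 0, 0], [0, 0, 0], [0, 0, 0], [0, 0, 0], [0, 0, 0], [0, 0, 0], [0, 0, 0], [0, 0, 0], [0, 0, 0], [0, 0, 0], [0, 0, 0], [0, 0, 0]], "xyz": [[0.75, -0.125, -0.2], [0.75, -0.125, -0.2], [0.75, -0.125, -0.2], [0.75, -0.125, -0.2], [0.75, -0.125, -0.2], [0.75, -0.125, -0.2], [0.75, -0.125, -0.2], [0.75, -0.125, -0.2], [0.75, -0.125, -0.2], [0.75, -0.125, 0], [0.75, -0.125, 0], [0.75, -0.125, 0]], "claw": [40, 40, 40, 40, 40, 40, 40, 40, 40, 40, 40, 40]}}

```text
time_s: 2.1
position: [0.3784, -0.2414, 0.3214]
tool_rot: [[0.907, 0.42, 0.0], [0.42, -0.907, 0.0], [0.0, 0.0, -1.0]]
ft_force: [0.9, -0.6, 0.4]
grip_width: 0.0398
gripper_force: 0.0
```

Emit:
{"name": "arm_command", "arguments": {"turn": [[0, 0, 0], [0, 0, 0], [0, 0, 0], [0, 0, 0], [0, 0, 0], [0, 0, 0], [0, 0, 0], [0, 0, 0], [0, 0, -1], [0, 0, -1], [0, 0, -1], [0, 0, -1]], "xyz": [[0.75, -0.125, 0], [0.75, -0.125, 0], [0.75, -0.125, 0], [0.75, -0.125, 0], [0.75, -0.125, 0], [0.75, -0.125, 0], [0.75, -0.125, 0], [0.75, -0.125, 0], [0, 0, 0], [0, 0, 0], [0, 0, 0], [0, 0, 0]], "claw": [40, 40, 40, 40, 40, 40, 40, 40, 40, 40, 40, 40]}}

```text
time_s: 3.3
position: [0.6283, -0.0709, 0.3209]
tool_rot: [[0.706, 0.708, -0.001], [0.708, -0.706, 0.001], [-0.0, -0.001, -1.0]]
ft_force: [0.2, -0.2, 0.1]
grip_width: 0.0402
gripper_force: 0.0
```

Emit:
{"name": "arm_command", "arguments": {"turn": [[0, 0, -1], [0, 0, -1], [0, 0, -1], [0, 0, -1], [0, 0, -1], [0, 0, -1], [0, 0, -1], [0, 0, -1], [0, 0, -1], [0, 0, -1], [0, 0, -1], [0, 0, 0]], "xyz": [[0, 0, 0], [0, 0, 0], [0, 0, 0], [0, 0, 0], [0, 0, 0], [0, 0, 0], [0, 0, 0], [0, 0, 0], [0, 0, 0], [0, 0, 0], [0, 0, 0], [0, 0, 0]], "claw": [40, 40, 40, 40, 40, 40, 40, 40, 40, 40, 40, 40]}}

```text
time_s: 4.5
position: [0.6282, -0.0712, 0.3211]
tool_rot: [[-0.172, 0.985, -0.001], [0.985, 0.172, 0.0], [0.0, -0.0, -1.0]]
ft_force: [0.4, -0.0, -0.4]
grip_width: 0.04
gripper_force: 0.0
```

Emit:
{"name": "arm_command", "arguments": {"turn": [[0, 0, 0], [0, 0, 0], [0, 0, 0], [0, 0, 0], [0, 0, 0], [0, 0, 0], [0, 0, 0]], "xyz": [[-0.08, 0, 0.4], [0, 0, 0.4], [0, 0, 0.4], [0, 0, 0.4], [0, 0, 0.4], [0, 0, 0.28], [0, 0, 0]], "claw": [40, 40, 40, 40, 40, 40, 40]}}

```text
time_s: 5.2
position: [0.6281, -0.0756, 0.2052]
tool_rot: [[-0.168, 0.986, -0.004], [0.986, 0.168, 0.001], [0.002, -0.004, -1.0]]
ft_force: [-0.4, -0.3, 0.3]
grip_width: 0.0401
gripper_force: 0.0
```

```bash
python3 - <<'E'
from h import *
b,_=save('top','top2');a,_=save('side','side2')
c=np.hstack([cv2.resize(a[130:230,300:400],None,fx=4,fy=4,interpolation=cv2.INTER_CUBIC),cv2.resize(b[115:215,300:400],None,fx=4,fy=4,interpolation=cv2.INTER_CUBIC)])
cv2.imwrite('pics/c3.png',c)
E
```

```text
(no output)
```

View pics/c3.png

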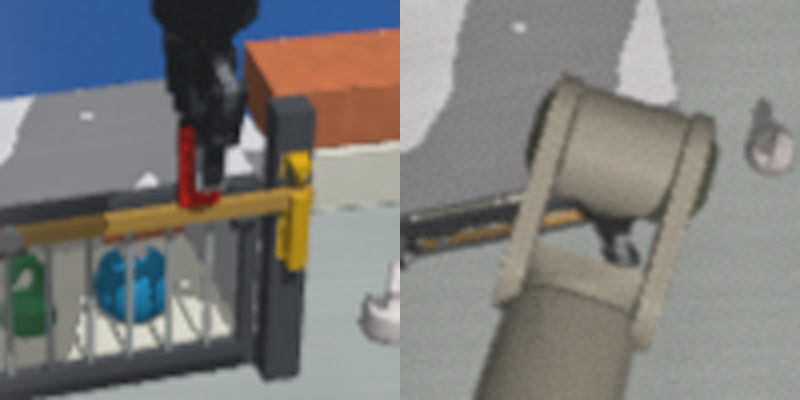

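```bash
python3 - <<'E'
from h import *
np.set_printoptions(precision=4,suppress=True)
f=lambda p:(np.array(p)-(300,130))*4
print('tcp',f(proj('side',[.6281,-.0756,.2052])),'plate top R/L',f(proj('side',[.629,-.06,.244])),f(proj('side',[.634,-.09,.244])), 'near finger tip',f(proj('side',[.6031,-.080,.2052])))
d=np.load('pics/side2.npy');a=cv2.imread('pics/side2.png')
for v in (167,170,173,176,179):
  print(v,[(u,px('side',d,u,v).round(3).tolist(),a[v,u].tolist()) for u in range(344,362,2)])
E
```

```text
tcp [197.4547 175.5141] plate top R/L [177.1472 129.3739] [217.1333 124.3429] near finger tip [207.7004 191.8329]
167 [(344, [0.627, -0.059, 0.23], [77, 76, 98]), (346, [0.619, -0.064, 0.234], [25, 28, 137]), (348, [0.605, -0.068, 0.241], [45, 45, 93]), (350, [0.598, -0.073, 0.244], [69, 67, 64]), (352, [-0.478, 0.075, 0.825], [35, 33, 30]), (354, [0.594, -0.084, 0.246], [34, 32, 29]), (356, [0.729, -0.11, 0.173], [112, 109, 108]), (358, [0.725, -0.116, 0.174], [192, 188, 187]), (360, [0.725, -0.123, 0.174], [195, 190, 190])]
170 [(344, [0.628, -0.059, 0.219], [88, 88, 111]), (346, [0.623, -0.065, 0.221], [24, 26, 117]), (348, [0.605, -0.068, 0.231], [46, 45, 82]), (350, [0.598, -0.073, 0.235], [68, 66, 63]), (352, [0.595, -0.078, 0.236], [32, 31, 29]), (354, [0.597, -0.084, 0.235], [34, 30, 30]), (356, [0.71, -0.108, 0.172], [162, 158, 157]), (358, [0.703, -0.113, 0.176], [216, 213, 212]), (360, [0.708, -0.12, 0.173], [215, 213, 212])]
173 [(344, [0.627, -0.059, 0.209], [85, 83, 108]), (346, [0.62, -0.065, 0.213], [23, 26, 117]), (348, [0.6, -0.068, 0.224], [46, 46, 83]), (350, [0.6
[... 393 characters left out ...]
, [41, 41, 96]), (350, [0.598, -0.074, 0.215], [99, 96, 94]), (352, [0.603, -0.08, 0.212], [62, 60, 58]), (354, [0.604, -0.086, 0.211], [72, 70, 68]), (356, [0.648, -0.099, 0.185], [93, 89, 85]), (358, [0.643, -0.104, 0.188], [73, 68, 66]), (360, [0.64, -0.11, 0.19], [77, 72, 69])]
179 [(344, [0.628, -0.06, 0.189], [39, 37, 82]), (346, [0.618, -0.065, 0.194], [29, 33, 160]), (348, [0.624, -0.071, 0.19], [21, 22, 102]), (350, [0.627, -0.078, 0.188], [24, 25, 103]), (352, [0.628, -0.084, 0.187], [21, 24, 103]), (354, [0.627, -0.09, 0.187], [37, 46, 139]), (356, [0.632, -0.097, 0.185], [71, 118, 147]), (358, [0.631, -0.102, 0.184], [69, 126, 157]), (360, [0.634, -0.109, 0.182], [69, 126, 158])]
```

Emit:
{"name": "arm_command", "arguments": {"turn": [[0, 0, 0], [0, 0, 0], [0, 0, 0], [0, 0, 0], [0, 0, 0], [0, 0, 0]], "xyz": [[0, 0, 0], [0, 0, 0], [0, 0, 0], [0, 0, 0], [0, 0, 0], [0, 0, 0]], "claw": [20, 14, 6, 6, 6, 6], "squeeze": 25}}

```text
time_s: 5.9
position: [0.6289, -0.0767, 0.2081]
tool_rot: [[-0.169, 0.986, 0.001], [0.986, 0.169, -0.0], [-0.0, 0.001, -1.0]]
ft_force: [-0.7, 0.1, 5.4]
grip_width: 0.0093
gripper_force: 29.0
```

```bash
python3 -c "
from h import *
print(env.observe())"
```

```text
{'time_s': 5.9, 'q': array([-1.76441762e+01,  3.12080013e+01,  6.22285934e+01,  5.03868054e-03,
        8.64917914e+01, -2.73912292e+01]), 'qvel': array([ 0.09582279,  0.01480463,  0.04574932,  0.10314217, -0.03373313,
        0.02894305]), 'joint_efforts': array([ -0.64536156, -50.17265081, -22.14995742,  -0.06513348,
        -0.39475277,   0.2279182 ]), 'position': array([ 0.62894547, -0.07672301,  0.20813437]), 'tool_rot': array([[-1.69293259e-01,  9.85564970e-01,  1.21770475e-03],
       [ 9.85565597e-01,  1.69293731e-01, -2.95202437e-04],
       [-4.97090961e-04,  1.15015212e-03, -9.99999215e-01]]), 'ft_force': array([-0.70327602,  0.14560791,  5.43912662]), 'wrist_torque': array([0.14810214, 0.24862487, 0.20854041]), 'gripper_force': 29.00790363550186, 'grip_width': 0.009343753509075561}
```

Emit:
{"name": "arm_command", "arguments": {"turn": [[0, -0.08, 0], [0, -0.08, 0], [0, -0.08, 0], [0, -0.08, 0], [0, -0.08, 0], [0, -0.08, 0], [0, 0, 0]], "xyz": [[0.005, 0, -0.02], [0.005, 0, -0.02], [0.005, 0, -0.02], [0.005, 0, -0.02], [0.005, 0, -0.02], [0.005, 0, -0.02], [0, 0, 0]], "claw": [6, 6, 6, 6, 6, 6, 6], "squeeze": 40}}

```text
time_s: 6.6
position: [0.6286, -0.0755, 0.2137]
tool_rot: [[-0.169, 0.986, 0.008], [0.985, 0.169, -0.043], [-0.043, 0.0, -0.999]]
ft_force: [-1.7, -5.4, 3.8]
grip_width: 0.0095
gripper_force: 41.2
```

```bash
python3 -c "
from h import *
for i in range(3):
  o=env.observe();print(o['ft_force'],o['wrist_torque'],o['position'])
a,d=save('side','s3');b=cv2.imread('pics/side2.png')
cv2.imwrite('pics/c4.png',np.hstack([cv2.resize(q[155:215,295:395],None,fx=4,fy=4,interpolation=cv2.INTER_CUBIC) for q in (b,a)]))
"
```

```text
[-1.6948026  -5.4324261   3.79498362] [-0.34422917  0.22766827  0.16356099] [ 0.62856581 -0.07545219  0.21367466]
[-1.6948026  -5.4324261   3.79498362] [-0.34422917  0.22766827  0.16356099] [ 0.62856581 -0.07545219  0.21367466]
[-1.6948026  -5.4324261   3.79498362] [-0.34422917  0.22766827  0.16356099] [ 0.62856581 -0.07545219  0.21367466]
```

View pics/c4.png

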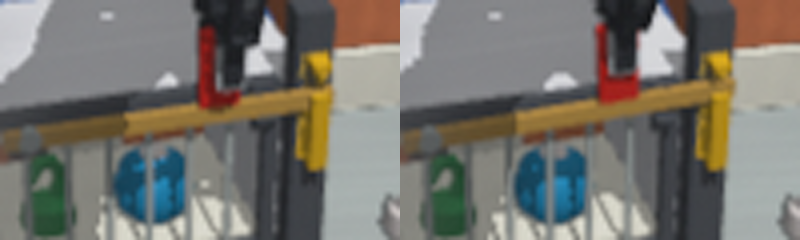

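Right half: the bar has turned up and its end now shows above the lip, about 1–2 px higher. I continue the lift.

Emit:
{"name": "arm_command", "arguments": {"turn": [[0, -0.08, 0], [0, -0.08, 0], [0, -0.08, 0], [0, -0.08, 0], [0, 0, 0], [0, 0, 0]], "xyz": [[0.002, 0, -0.02], [0.002, 0, -0.02], [0.002, 0, -0.02], [0.002, 0, -0.02], [0, 0, 0], [0, 0, 0]], "claw": [6, 6, 6, 6, 6, 6]}}

```text
time_s: 7.25
position: [0.6284, -0.0745, 0.2173]
tool_rot: [[-0.169, 0.986, 0.012], [0.983, 0.169, -0.069], [-0.07, 0.0, -0.998]]
ft_force: [-1.1, -4.5, 3.5]
grip_width: 0.0098
gripper_force: 41.2
```

Emit:
{"name": "arm_command", "arguments": {"turn": [[0, -0.08, 0], [0, 0, 0], [0, 0, 0]], "xyz": [[0.002, 0, -0.02], [0, 0, 0], [0, 0, 0]], "claw": [6, 6, 6]}}

```text
time_s: 7.55
position: [0.6284, -0.0743, 0.2181]
tool_rot: [[-0.169, 0.986, 0.013], [0.983, 0.169, -0.075], [-0.077, -0.0, -0.997]]
ft_force: [-0.8, -2.9, 3.0]
grip_width: 0.0095
gripper_force: 41.1
```

Emit:
{"name": "arm_command", "arguments": {"turn": [[0, -0.04, 0], [0, 0, 0], [0, 0, 0]], "xyz": [[0.002, 0, -0.01], [0, 0, 0], [0, 0, 0]], "claw": [6, 6, 6]}}

```text
time_s: 7.85
position: [0.6284, -0.0741, 0.2187]
tool_rot: [[-0.169, 0.986, 0.013], [0.982, 0.169, -0.079], [-0.08, -0.0, -0.997]]
ft_force: [-0.1, -1.9, 2.5]
grip_width: 0.0093
gripper_force: 41.0
```

Emit:
{"name": "arm_command", "arguments": {"turn": [[0, -0.04, 0], [0, 0, 0], [0, 0, 0]], "xyz": [[0.002, 0, -0.01], [0, 0, 0], [0, 0, 0]], "claw": [6, 6, 6]}}

```text
time_s: 8.15
position: [0.6283, -0.074, 0.2192]
tool_rot: [[-0.169, 0.986, 0.014], [0.982, 0.169, -0.082], [-0.083, -0.0, -0.997]]
ft_force: [-1.2, -2.2, 1.4]
grip_width: 0.0094
gripper_force: 40.9
```

```bash
python3 -c "
from h import *
o=env.observe();print(o['ft_force'],o['wrist_torque'],o['position'])
a,d=save('side','s4')
cv2.imwrite('pics/c5.png',cv2.resize(a[155:205,355:395],None,fx=12,fy=12,interpolation=cv2.INTER_CUBIC))
d2=np.load('pics/side2.npy')
for v in range(170,186):
  print(v,[(px('side',d,u,v)[[0,2]]*1000).round().tolist()+a[v,u].tolist() for u in (372,374,376)])
"
```

```text
[-1.18115908 -2.18797525  1.38108767] [0.15057542 0.16752214 0.14919941] [ 0.62831095 -0.07397554  0.21918719]
170 [[640.0, 208.0, 23, 107, 136], [636.0, 210.0, 30, 168, 215], [631.0, 212.0, 31, 168, 215]]
171 [[642.0, 204.0, 30, 71, 88], [627.0, 212.0, 26, 155, 199], [627.0, 211.0, 29, 153, 197]]
172 [[644.0, 199.0, 46, 86, 106], [627.0, 208.0, 26, 133, 170], [633.0, 205.0, 29, 131, 167]]
173 [[638.0, 199.0, 59, 115, 146], [638.0, 199.0, 34, 105, 134], [638.0, 198.0, 35, 104, 131]]
174 [[637.0, 196.0, 61, 122, 155], [636.0, 196.0, 38, 76, 97], [642.0, 193.0, 40, 76, 95]]
175 [[636.0, 193.0, 56, 116, 146], [640.0, 191.0, 48, 99, 125], [640.0, 190.0, 49, 98, 125]]
176 [[635.0, 190.0, 58, 116, 147], [639.0, 188.0, 57, 116, 147], [635.0, 189.0, 55, 107, 136]]
177 [[636.0, 186.0, 54, 103, 129], [652.0, 177.0, 47, 109, 138], [651.0, 177.0, 43, 108, 135]]
178 [[649.0, 175.0, 46, 85, 102], [632.0, 185.0, 32, 143, 181], [632.0, 184.0, 30, 138, 174]]
179 [[632.0, 182.0, 34, 77, 92], [629.0, 183.0, 30, 152, 194], [630.0, 182.0, 28, 146, 187]]
180 [[637.0, 175.0, 35, 81, 100], [633.0, 177.0, 26, 132, 168], [629.0, 179.0, 27, 136, 173]]
181 [[631.0, 176.0, 32, 85, 106], [628.0, 177.0, 27, 134, 170], [633.0, 173.0, 27, 136, 174]]
182 [[629.0, 173.0, 22, 83, 104], [627.0, 174.0, 27, 135, 173], [628.0, 173.0, 24, 135, 173]]
183 [[631.0, 168.0, 21, 83, 103], [627.0, 170.0, 25, 135, 173], [630.0, 168.0, 25, 135, 173]]
184 [[632.0, 164.0, 23, 81, 101], [628.0, 166.0, 27, 136, 174], [633.0, 163.0, 27, 136, 173]]
185 [[632.0, 161.0, 23, 84, 106], [629.0, 162.0, 27, 135, 174], [628.0, 163.0, 27, 135, 172]]
```

View pics/c5.png

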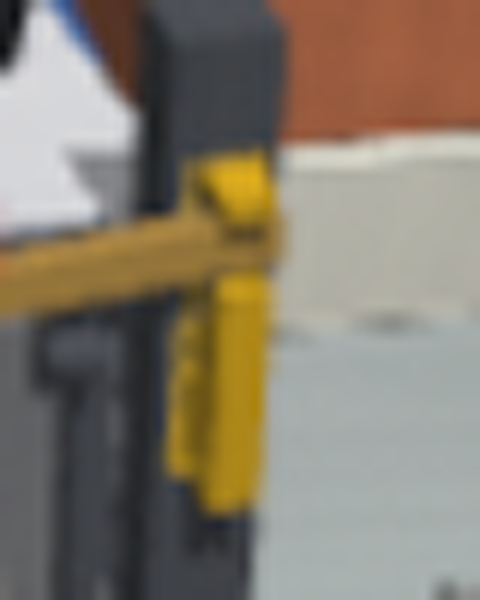

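The crop shows the bar end between hood (y~220) and lip top (y~280), with its underside just over the lip. I test a gentle 3 mm pull.

Emit:
{"name": "arm_command", "arguments": {"turn": [[0.005, 0, 0.06], [0.005, 0, 0.06], [0.005, 0, 0.06], [0, 0, 0], [0, 0, 0]], "xyz": [[0.002, -0.02, 0], [0.002, -0.02, 0], [0.002, -0.02, 0], [0, 0, 0], [0, 0, 0]], "claw": [6, 6, 6, 6, 6]}}

```text
time_s: 8.7
position: [0.6252, -0.0742, 0.2191]
tool_rot: [[-0.153, 0.988, 0.012], [0.985, 0.154, -0.082], [-0.083, -0.0, -0.997]]
ft_force: [-1.6, -1.3, 1.4]
grip_width: 0.0092
gripper_force: 40.8
```

Emit:
{"name": "arm_command", "arguments": {"turn": [[0.005, 0, 0.06], [0, 0, 0], [0, 0, 0]], "xyz": [[0.002, -0.02, 0], [0, 0, 0], [0, 0, 0]], "claw": [6, 6, 6]}}

```text
time_s: 9.0
position: [0.6243, -0.0743, 0.2192]
tool_rot: [[-0.148, 0.989, 0.012], [0.985, 0.148, -0.083], [-0.084, -0.0, -0.997]]
ft_force: [-2.2, -0.3, 1.6]
grip_width: 0.0096
gripper_force: 40.8
```

Emit:
{"name": "arm_command", "arguments": {"turn": [[0.005, 0, 0.06], [0, 0, 0]], "xyz": [[0.002, -0.02, 0], [0, 0, 0]], "claw": [6, 6]}}

```text
time_s: 9.2
position: [0.6232, -0.0744, 0.2192]
tool_rot: [[-0.143, 0.99, 0.012], [0.986, 0.143, -0.083], [-0.084, -0.0, -0.997]]
ft_force: [-0.6, -0.7, 1.5]
grip_width: 0.0099
gripper_force: 40.8
```

Emit:
{"name": "arm_command", "arguments": {"turn": [[0.005, 0, 0.06], [0, 0, 0]], "xyz": [[0.002, -0.02, 0], [0, 0, 0]], "claw": [6, 6]}}

```text
time_s: 9.4
position: [0.6222, -0.0744, 0.2192]
tool_rot: [[-0.137, 0.99, 0.011], [0.987, 0.138, -0.083], [-0.084, -0.0, -0.996]]
ft_force: [-0.6, -1.3, 1.8]
grip_width: 0.0095
gripper_force: 40.8
```

Emit:
{"name": "arm_command", "arguments": {"turn": [[0.005, 0, 0.06], [0, 0, 0]], "xyz": [[0.002, -0.02, 0], [0, 0, 0]], "claw": [6, 6]}}

```text
time_s: 9.6
position: [0.6212, -0.0745, 0.2192]
tool_rot: [[-0.132, 0.991, 0.011], [0.988, 0.133, -0.083], [-0.084, -0.0, -0.997]]
ft_force: [-1.1, -1.1, 1.5]
grip_width: 0.0092
gripper_force: 40.8
```

The bar is clear of the lip with no resistance, so I keep swinging.

Emit:
{"name": "arm_command", "arguments": {"turn": [[0.01, 0, 0.12], [0.01, 0, 0.12], [0.01, 0, 0.12], [0.01, 0, 0.12], [0.01, 0, 0.12], [0.01, 0, 0.12], [0.01, 0, 0.12], [0.01, 0, 0.12], [0, 0, 0]], "xyz": [[0.0035, -0.039, 0], [0.0035, -0.039, 0], [0.0035, -0.039, 0], [0.0035, -0.039, 0], [0.0035, -0.039, 0], [0.0035, -0.039, 0], [0.0035, -0.039, 0], [0.0035, -0.039, 0], [0, 0, 0]], "claw": [6, 6, 6, 6, 6, 6, 6, 6, 6]}}

```text
time_s: 10.5
position: [0.6054, -0.0746, 0.2191]
tool_rot: [[-0.048, 0.999, 0.004], [0.995, 0.048, -0.084], [-0.084, -0.0, -0.996]]
ft_force: [-0.9, -0.5, 1.7]
grip_width: 0.0095
gripper_force: 40.8
```

Emit:
{"name": "arm_command", "arguments": {"turn": [[0.017, 0, 0.2], [0.033, 0, 0.4], [0.033, 0, 0.4], [0.033, 0, 0.4], [0.033, 0, 0.4], [0.033, 0, 0.4], [0.033, 0, 0.4], [0.033, 0, 0.4], [0.033, 0, 0.4], [0.033, 0, 0.4], [0.033, 0, 0.4], [0.017, 0, 0.2]], "xyz": [[0.006, -0.065, 0], [0.0134, -0.129, -0.001], [0.0134, -0.129, -0.001], [0.0134, -0.129, -0.001], [0.0134, -0.129, -0.001], [0.0134, -0.129, -0.001], [0.0134, -0.129, -0.001], [0.0134, -0.129, -0.001], [0.0134, -0.129, -0.001], [0.0134, -0.129, -0.001], [0.0134, -0.129, -0.001], [0.006, -0.065, 0]], "claw": [6, 6, 6, 6, 6, 6, 6, 6, 6, 6, 6, 6]}}

```text
time_s: 11.7
position: [0.5363, -0.0585, 0.2191]
tool_rot: [[0.33, 0.943, -0.027], [0.94, -0.331, -0.079], [-0.084, 0.001, -0.996]]
ft_force: [0.9, -1.7, 2.1]
grip_width: 0.0096
gripper_force: 40.8
```

Good; forces are small (29° open). I repeat the move.

Emit:
{"name": "arm_command", "arguments": {"turn": [[0.017, 0, 0.2], [0.033, 0, 0.4], [0.033, 0, 0.4], [0.033, 0, 0.4], [0.033, 0, 0.4], [0.033, 0, 0.4], [0.033, 0, 0.4], [0.033, 0, 0.4], [0.033, 0, 0.4], [0.033, 0, 0.4], [0.033, 0, 0.4], [0.017, 0, 0.2]], "xyz": [[0.006, -0.065, 0], [0.0134, -0.129, -0.001], [0.0134, -0.129, -0.001], [0.0134, -0.129, -0.001], [0.0134, -0.129, -0.001], [0.0134, -0.129, -0.001], [0.0134, -0.129, -0.001], [0.0134, -0.129, -0.001], [0.0134, -0.129, -0.001], [0.0134, -0.129, -0.001], [0.0134, -0.129, -0.001], [0.006, -0.065, 0]], "claw": [6, 6, 6, 6, 6, 6, 6, 6, 6, 6, 6, 6]}}

```text
time_s: 12.9
position: [0.4783, -0.0175, 0.2189]
tool_rot: [[0.659, 0.75, -0.054], [0.747, -0.661, -0.064], [-0.084, 0.001, -0.996]]
ft_force: [-1.3, -3.6, 2.7]
grip_width: 0.0092
gripper_force: 40.9
```

Emit:
{"name": "arm_command", "arguments": {"turn": [[0.017, 0, 0.2], [0.033, 0, 0.4], [0.033, 0, 0.4], [0.033, 0, 0.4], [0.033, 0, 0.4], [0.033, 0, 0.4], [0.033, 0, 0.4], [0.033, 0, 0.4], [0.033, 0, 0.4], [0.033, 0, 0.4], [0.033, 0, 0.4], [0.017, 0, 0.2]], "xyz": [[0.006, -0.065, 0], [0.0134, -0.129, -0.001], [0.0134, -0.129, -0.001], [0.0134, -0.129, -0.001], [0.0134, -0.129, -0.001], [0.0134, -0.129, -0.001], [0.0134, -0.129, -0.001], [0.0134, -0.129, -0.001], [0.0134, -0.129, -0.001], [0.0134, -0.129, -0.001], [0.0134, -0.129, -0.001], [0.006, -0.065, 0]], "claw": [6, 6, 6, 6, 6, 6, 6, 6, 6, 6, 6, 6]}}

```text
time_s: 14.1
position: [0.44, 0.0423, 0.2187]
tool_rot: [[0.892, 0.447, -0.074], [0.445, -0.895, -0.038], [-0.083, 0.001, -0.997]]
ft_force: [-4.8, -3.5, 3.8]
grip_width: 0.0096
gripper_force: 41.1
```

Emit:
{"name": "arm_command", "arguments": {"turn": [[0.017, 0, 0.2], [0.033, 0, 0.4], [0.033, 0, 0.4], [0.033, 0, 0.4], [0.017, 0, 0.2], [0, 0, 0], [0, 0, 0]], "xyz": [[0, -0.065, 0], [0.01, -0.129, -0.001], [0.01, -0.129, -0.001], [0.01, -0.129, -0.001], [0, -0.065, 0], [0, 0, 0], [0, 0, 0]], "claw": [6, 6, 6, 6, 6, 6, 6]}}

```text
time_s: 14.8
position: [0.4322, 0.0665, 0.2186]
tool_rot: [[0.945, 0.319, -0.076], [0.318, -0.948, -0.027], [-0.081, 0.001, -0.997]]
ft_force: [5.5, 2.3, -1.5]
grip_width: 0.0093
gripper_force: 40.4
```

Emit:
{"name": "arm_command", "arguments": {"turn": [[0, 0.08, 0], [0, 0.08, 0], [0, 0.08, 0], [0, 0.08, 0], [0, 0.08, 0], [0, 0.08, 0], [0, 0.08, 0], [0, 0.08, 0], [0, 0.08, 0], [0, 0.08, 0], [0, 0.08, 0], [0, 0, 0]], "xyz": [[-0.002, 0, 0.02], [-0.002, 0, 0.02], [-0.004, 0, 0.02], [-0.004, 0, 0.02], [-0.004, 0, 0.02], [-0.004, 0, 0.02], [-0.004, 0, 0.02], [-0.004, 0, 0.02], [-0.004, 0, 0.02], [-0.004, 0, 0.02], [-0.004, 0, 0.01], [0, 0, 0]], "claw": [6, 6, 6, 6, 6, 6, 6, 6, 6, 6, 6, 6]}}

```text
time_s: 16.0
position: [0.4298, 0.0656, 0.2082]
tool_rot: [[0.948, 0.319, -0.003], [0.319, -0.948, -0.002], [-0.004, 0.001, -1.0]]
ft_force: [8.0, 2.2, -2.0]
grip_width: 0.0096
gripper_force: 40.2
```

Emit:
{"name": "arm_command", "arguments": {"turn": [[0, 0.04, 0], [0, 0, 0], [0, 0, 0], [0, 0, 0], [0, 0, 0], [0, 0, 0], [0, 0, 0]], "xyz": [[0.01, 0, 0.008], [0.01, 0, 0], [0, 0, 0], [0, 0, 0], [0, 0, 0], [0, 0, 0], [0, 0, 0]], "claw": [6, 6, 10, 15, 22, 30, 36], "squeeze": 20}}

```text
time_s: 16.7
position: [0.4297, 0.066, 0.2076]
tool_rot: [[0.948, 0.319, -0.003], [0.319, -0.948, -0.002], [-0.003, 0.001, -1.0]]
ft_force: [-0.2, -0.1, -0.4]
grip_width: 0.0358
gripper_force: 0.0
```

Emit:
{"name": "arm_command", "arguments": {"turn": [[0, 0, 0], [0, 0, 0], [0, 0, 0], [0, 0, 0], [0, 0, 0], [0, 0, 0], [0, 0, 0], [0, 0, 0], [0, 0, 0], [0, 0, 0]], "xyz": [[0, 0, -0.1], [0, 0, -0.2], [0, 0, -0.4], [0, 0, -0.5], [0, 0, -0.5], [0, 0, -0.5], [0, 0.5, -0.2], [0, 0.8, 0], [0, 0.8, 0], [0, 0.8, 0]], "claw": [40, 40, 40, 40, 40, 40, 40, 40, 40, 40]}}

```text
time_s: 17.7
position: [0.4766, -0.0727, 0.3291]
tool_rot: [[0.948, 0.319, -0.001], [0.319, -0.948, -0.002], [-0.001, 0.002, -1.0]]
ft_force: [0.3, -0.0, -0.5]
grip_width: 0.0401
gripper_force: 0.0
```

Emit:
{"name": "arm_command", "arguments": {"turn": [[0, 0, 0], [0, 0, 0], [0, 0, 0], [0, 0, 0]], "xyz": [[0, 0.8, 0], [0, 0.8, 0], [0, 0.5, 0], [0, 0, 0]], "claw": [40, 40, 40, 40]}}

```text
time_s: 18.1
position: [0.5102, -0.1735, 0.3279]
tool_rot: [[0.949, 0.315, -0.003], [0.315, -0.949, -0.002], [-0.003, 0.001, -1.0]]
ft_force: [-0.6, 1.0, 1.1]
grip_width: 0.0401
gripper_force: 0.0
```

```bash
python3 -c "
from h import *
a,d=save('side','s5');b,e=save('top','t5')
cv2.imwrite('pics/c6.png',np.hstack([cv2.resize(q,None,fx=3,fy=3,interpolation=cv2.INTER_CUBIC) for q in (a[140:280,225:355],b[90:230,250:380])]))
"
```

View pics/c6.png

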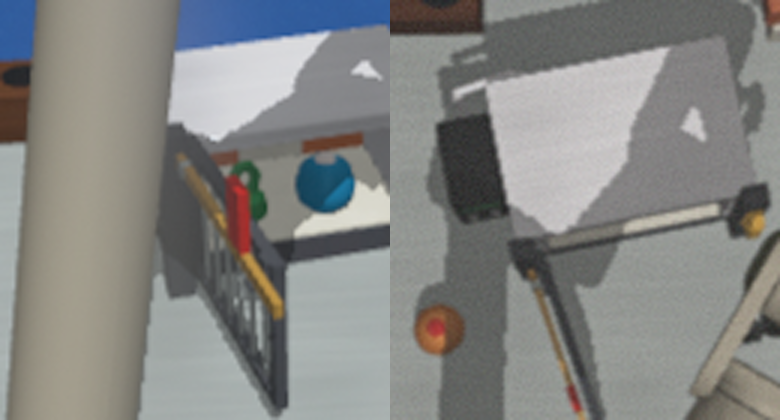

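The gate stands about 80° open with the bar level on its stop. The glass is undisturbed and the gripper is clear of everything.

```bash
python3 -c "
from h import *
print(env.close_job())"
```

```text
the job is handed in; nothing more can be done
None
```

I lifted the latch bar out of its catch, swung the gate about 80° open, lowered the bar back to level and let go. In the final views the glass in sight had not moved. I handed the job in after about 18 s of robot time; no verdict came back.

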